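# Raise the telescopic ring stand one hole until its button pops out

### The job

Raise the ring of the telescopic stand by one hole: pinch the blue sliding tube across its orange spring button so that the button is pressed in, and pull the tube straight up until the button pops out through the next hole and locks; stop there, without lifting, tilting or dragging the stand's foot off its place. Then let go, press down on the black cap with the closed fingertips, with the weight of about one kilogram but no more than three, and keep it there for a moment to prove that the locked tube does not sink, and move the hand away. Leave the rack and the glassware alone.

Things in the scene. Friction and masses are not known exactly. Their poses are not given: they have to be found in the camera images.
- stand: Loose ring stand, 2 to 2.5 kg: grey foot plate 150 (x) x 130 (y) x 14 mm with a fixed upright steel post on its middle. Origin: centre of the foot's underside, under the post; z up. x points from the post along the ring's arm, y to the side of the button and holes. A total pull above about 22 N lifts it off the bench.
- grip_point (a point): On the axis of the blue square sliding tube (27 mm wide), at its UPPER hole's height, 26 mm below the cap's top; 170 mm above the bench at the start. Moves with the tube, axes as the stand's. The tube reaches 105 mm below; a ring (80 mm across, centre 82 mm to +x) hangs 90 mm below. Pinch here along y: one pad presses the button flush, the other bears on the opposite face.
- cap: Black plastic cap on top of the sliding tube, 22 x 22 x 6 mm. Origin: centre of its top face, z up. It moves with the tube.
- sleeve (a joint): Rise of the tube above its start, m. 0: button in the upper hole. The next hole, in the bright strip on the +y face, is 44 to 72 mm lower on the tube (varies: only click and force tell). Tube weighs 2.5 N; drag 6 N keeps it where it is left; leaving the first hole takes up to 4 N more; sliding takes 8 to 11 N in all; once the button is out in the next hole the load jumps. Play in a hole: 1 mm.
- button_axis (a point): Fixed point on the post's axis, 170 mm above the bench, at the orange spring button; it stays while the tube slides. The button (round nose, 13 mm diameter) looks out along +y: out, it stands 5 mm proud of the tube's face and locks the tube; it must be pressed flush to slide, runs hidden under the tube's wall, and pops out by itself in the next hole. Pressing takes 1 to 2 N.
- rack: Bystander: blue wooden rack with three test tubes fixed in it, 70 x 220 x 125 mm (tubes to 151 mm), long side along its y. Origin: centre of its underside.
- beaker: Bystander: glass beaker, 60 mm diameter, 75 mm high. Origin: centre of its underside.
- flask: Bystander: amber conical flask, 74 mm diameter at its foot, 105 mm high. Origin: centre of its underside.
- reagent: Bystander: white bottle with red cap, 48 mm diameter, 100 mm high. Origin: centre of its underside.
Mind the look-alikes: they are no part of the job. There is more than one size of the stand; the job needs the largest.

How it is judged:
By the outcome, as a careful person would: the job done as asked, in the order asked, and still so for the second after the job is handed in, with the robot touching nothing.
It also fails if it takes over 69 s, if anything falls off the work surface, if the arm or the gripper's body presses on something with over 40 N, if the wrist force passes 120 N, or if a joint passes its speed limit or range.

### The arm

A 6-joint arm with a two-finger parallel gripper is mounted at the origin on the work surface. World frame = base frame: x ahead of the robot, y to its left, z up, the work surface at z = 0. Lengths are in m, angles in degrees, forces in N, time in s.
With the tool pointing down it reaches from about 0.375 to 0.9 m from the base axis. Payload 3.1 kg.
Tool frame: the origin (TCP) lies between the finger pads; the fingertips stand 19 mm ahead of it and the grasp point (between the pads) is the TCP; z points along the fingers, x is the direction in which the jaws open and shut, and the axes are right-handed (so a half turn about z gives the same grasp; the last joint's range is limited). The gripper opens to 87 mm and grips with 3 to 60 N. Pads are 19 mm wide; open, the fingers measure 117 mm over their backs; the gripper's body (75 mm by 190 mm) begins 51 mm behind the grasp point.
Start: joints at [66.32, 30.224, 82.088, -0, 67.689, -10.227], TCP at [0.145, 0.608, 0.242] pointing down, gripper open.
Joint ranges: [-176.69, 176.69], [-43.24, 126.21], [12.49, 139.97], [-82, 262], [0, 151.66], [-163.58, 163.58]. Speed limits (degrees/s): [159.86, 159.86, 180, 180, 180, 180].

### API

Orientations are given as a 3x3 rotation matrix whose columns are the frame's x, y, z axes.
In Python, from rig import read_state, capture, camera_info, hand_in, spot_in, silhouettes gives the robot as it stands.
- The arm moves only by the shell command python3 -m jog 'ROWS'. ROWS is text: rows parted by semicolons, each of 7 numbers parted by spaces: the shift along the tool's x, y, z in m, then the turn, a rotation vector about the tool's x, y, z in degrees, then the opening, from 0 (shut) to 1 (fully open). A call has 1 to 8 rows; each row is the pose to reach, as a shift and turn from the pose commanded when the call began, along the tool's axes at that moment; what a row does not reach only later rows make up. A row lasts 1/8 s, in which the tool goes at most 62.5 mm and 10.7 degrees, less where a joint would pass 70% of its speed; a pose out of reach is approached as far as the arm can. A call with a gripper value outside its range is refused whole. The fingers move at their own pace and stop on an object; the grip force is fixed at half the most. Time passes only in rows, so rows that repeat a pose let the fingers close. It gives the time, the measured TCP pose, the force and the opening at its end, in the units of the state.
- read_state(): the state, without advancing time (a new reading comes with each control period).
- capture(name): name is "scene" or "side" or "wrist"; returns (picture, depth): 480x640x3 uint8, red, green, blue; 480x640 float32, m along the optical axis (not along the pixel's ray), 0 where there is no reading.
- camera_info(name): a dict with "vfov" (degrees; the focal length in pixels is half the picture's height over the tangent of half this angle, whatever the lens; pixels are square), "cx", "cy" (the principal point, pixels), "R" (3x3) and "t" (3): a world point X has camera coordinates R X + t; the wrist camera has in their place "tool_from_camera" (4x4, takes a point from camera to tool coordinates, whose origin is the TCP and whose axes are the tool frame's). Camera axes: x right, y down, z forward; pixel columns grow to the right and rows downward; lengths in m; the calibration is good to about 2 mm. A picture is of the moment at which its call begins: read the wrist's pose just before it. camera_info takes no time and is no camera call.
- hand_in(): hands the job in, once; it reports no verdict.
Trained networks look in the newest picture that a camera, given by its name, has taken for a name from the list of things; names that differ only in an ending like _2 or _b are one class to them, and where a whole thing is asked for, a point or a joint stands for the part that bears it (a point fixed in the world has none). Each returns a list of dicts, best first, with "score" (0 to 1); they miss things now and then, are a little off and sometimes report something else, mostly with a low value. They report only what shows in the picture. A call takes as long as a camera call. They do not tell look-alikes from the thing itself.
- spot_in(label, camera): "centre" ([x, y, z] in m, in world coordinates, good to about 4 mm: the middle of the surface that is visible of it).
- silhouettes(label, camera): "region" (480x640 bool, what is visible of it).
The state is a dict: "time_s": time; "joint_positions": joint angles; "qvel": joint speeds; "tau": joint torques, N m; "position": TCP position; "tcp_rot": TCP orientation; "force": force on the tool from outside, world axes, zero at the start; "moment": the same for the moment, N m; "opening": opening from 0.0 (shut) to 1.0 (fully open).
Only numpy, scipy, OpenCV 4.12 (cv2) and the standard library are available. Lean on these libraries where they do the work, as an engineer would, in place of code of your own. Each camera call takes 0.05 s, during which the arm holds its last target.

## Working session

There is one attempt and no reset: what is moved stays moved. The work goes in short steps, Python scripts to look and compute and a shell command to move; the robot and the scene stay as the last step left them, time stands still between calls to the robot, and variables do not carry over. Pictures are saved under pics/ and viewed, and the job is handed in when it is done.

```bash
ls; mkdir -p pics
python3 - <<'E'
from rig import *
import cv2,numpy as np
s=read_state();print({k:np.round(v,3).tolist() for k,v in s.items()})
for n in("scene","side"):
    p,d=capture(n);cv2.imwrite(f"pics/{n}0.png",p[:,:,::-1]);np.save(f"pics/{n}0d.npy",d)
    for l in("stand","cap","grip_point"):
        try:
            for r in spot_in(l,n):print(n,l,round(r['score'],2),np.round(r['centre'],3))
        except Exception as e:print(n,l,e)
    c=camera_info(n);print({k:np.round(v,3).tolist() for k,v in c.items() if not isinstance(v,str)})
E
```

```text
pics
{'time_s': 0.0, 'joint_positions': [66.319, 30.279, 82.157, 0.0, 67.69, -10.227], 'qvel': [-0.002, -0.07, 0.065, -0.034, 0.021, -0.054], 'tau': [-0.002, -44.003, -17.659, 0.063, 0.058, -0.0], 'position': [0.145, 0.607, 0.241], 'tcp_rot': [[0.233, 0.973, -0.001], [0.973, -0.233, -0.002], [-0.002, -0.0, -1.0]], 'force': [1.197, -1.608, 0.069], 'moment': [-0.0, -0.02, 0.003], 'opening': 1.003}
scene stand 0.97 [0.345 0.223 0.022]
scene stand 0.82 [0.605 0.025 0.013]
scene stand 0.8 [ 0.386 -0.045  0.012]
scene cap 0.55 [0.594 0.015 0.198]
scene cap 0.5 [0.342 0.224 0.147]
scene grip_point 0.83 [0.6   0.017 0.107]
scene grip_point 0.59 [ 0.385 -0.045  0.087]
scene grip_point 0.56 [0.348 0.217 0.075]
{'vfov': 56.594, 'cx': 310.038, 'cy': 246.417, 'R': [[-0.563, 0.826, 0.004], [0.443, 0.307, -0.842], [-0.697, -0.473, -0.539]], 't': [0.282, -0.125, 1.292]}
side stand 0.77 [0.339 0.209 0.009]
side stand 0.66 [ 0.592 -0.004  0.01 ]
side stand 0.6 [ 0.382 -0.06   0.007]
side cap 0.42 [ 0.383 -0.057  0.144]
side cap 0.38 [0.589 0.005 0.197]
side grip_point 0.94 [ 0.377 -0.052  0.078]
side grip_point 0.9 [0.337 0.211 0.074]
side grip_point 0.76 [ 0.601 -0.002  0.101]
{'vfov': 45.468, 'cx': 318.826, 'cy': 221.128, 'R': [[0.995, -0.098, -0.016], [-0.079, -0.675, -0.734], [0.061, 0.731, -0.679]], 't': [-0.508, 0.143, 1.244]}
```

View pics/scene0.png

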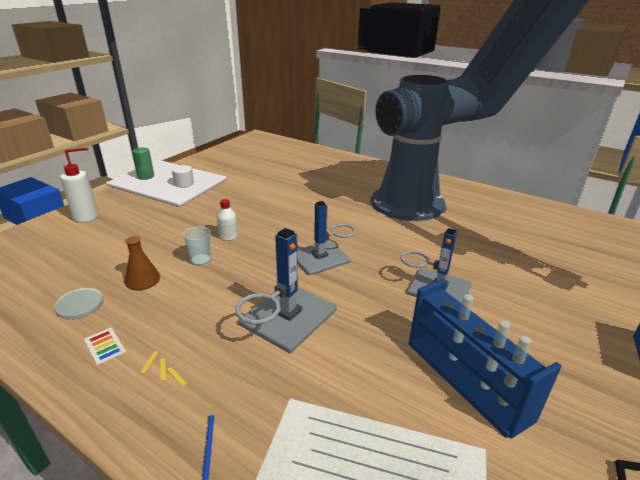

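View pics/side0.png

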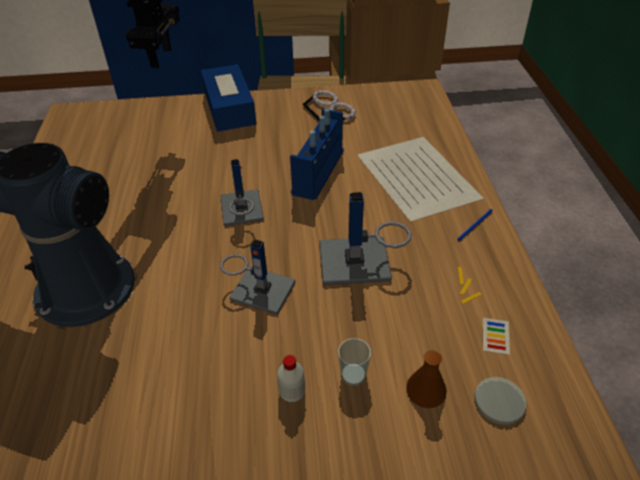

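Candidates in the scene picture: the middle stand at (287,270), the back one at (320,235) and the right one at (447,255). The (287,270) stand is the largest, with its cap at z≈0.197 against about 0.147 for the others. I'll check it in a crop and measure its pose.

```bash
cat > h.py <<'E'
from rig import *
import cv2,numpy as np
def cloud(n,p,d):
    c=camera_info(n);f=240/np.tan(np.radians(c['vfov'])/2)
    v,u=np.mgrid[0:480,0:640]
    P=np.stack([(u-c['cx'])*d/f,(v-c['cy'])*d/f,d],-1)
    if 'R' in c: W=(P-np.array(c['t']))@np.array(c['R'])
    else:
        T=np.array(c['tool_from_camera']);s=read_state()
        W=(P@T[:3,:3].T+T[:3,3])@np.array(s['tcp_rot']).T+np.array(s['position'])
    W[d<=0]=np.nan
    return W
E
python3 - <<'E'
from h import *
p=cv2.imread('pics/scene0.png');q=cv2.imread('pics/side0.png')
a=cv2.resize(p[215:355,225:345],None,fx=4,fy=4,interpolation=2)[:560]
b=cv2.resize(q[180:320,310:420],None,fx=4,fy=4,interpolation=2)
cv2.imwrite('pics/crop0.png',cv2.resize(np.hstack([a[:560],b[:560]]),(740,450)))
for n,im in(('scene',p),('side',q)):
    d=np.load(f'pics/{n}0d.npy');W=cloud(n,None,d)
    near=np.hypot(W[...,0]-.6,W[...,1]-.01)<.13
    foot=near&(abs(W[...,2]-.014)<.006)
    hsv=cv2.cvtColor(im,cv2.COLOR_BGR2HSV)
    F=W[foot&(hsv[...,1]<70)]
    r=cv2.minAreaRect(F[:,:2].astype(np.float32)*1000);print(n,'foot',len(F),r)
    top=near&(W[...,2]>.12)&(W[...,2]<.215)
    T=W[top]
    for lo in np.arange(.12,.21,.01):
        t=T[(T[:,2]>lo)&(T[:,2]<lo+.01)]
        if len(t):print(round(lo,2),len(t),np.round(np.percentile(t[:,:2],[3,97],axis=0),3).tolist())
for l in("rack","beaker","flask","reagent"):
    for n in("scene","side"):
        for r in spot_in(l,n)[:2]:print(n,l,round(r['score'],2),np.round(r['centre'],3))
E
```

```text
scene foot 2690 ((590.6677856445312, 10.991462707519531), (131.2411651611328, 153.51417541503906), 87.56896209716797)
0.12 85 [[0.579, -0.003], [0.605, 0.025]]
0.13 99 [[0.579, -0.002], [0.605, 0.025]]
0.14 100 [[0.579, -0.002], [0.605, 0.025]]
0.15 101 [[0.578, -0.003], [0.605, 0.025]]
0.16 102 [[0.579, -0.003], [0.605, 0.026]]
0.17 109 [[0.578, -0.003], [0.605, 0.028]]
0.18 119 [[0.578, -0.002], [0.605, 0.024]]
0.19 150 [[0.581, -0.001], [0.603, 0.024]]
side foot 2375 ((590.1929321289062, 6.619457244873047), (134.1980743408203, 148.76072692871094), 87.7452163696289)
0.12 47 [[0.576, -0.007], [0.603, 0.003]]
0.13 52 [[0.576, -0.008], [0.602, 0.004]]
0.14 57 [[0.576, -0.007], [0.602, 0.005]]
0.15 49 [[0.576, -0.007], [0.602, 0.007]]
0.16 50 [[0.577, -0.007], [0.6, 0.012]]
0.17 55 [[0.577, -0.007], [0.603, 0.012]]
0.18 87 [[0.576, -0.007], [0.603, 0.019]]
0.19 87 [[0.579, -0.005], [0.6, 0.016]]
scene rack 0.67 [0.557 0.365 0.059]
side rack 0.62 [0.538 0.311 0.07 ]
scene beaker 0.72 [ 0.556 -0.26   0.053]
side beaker 0.56 [ 0.545 -0.271  0.049]
scene flask 0.56 [ 0.681 -0.305  0.038]
side reagent 0.64 [ 0.431 -0.313  0.062]
```

View pics/crop0.png

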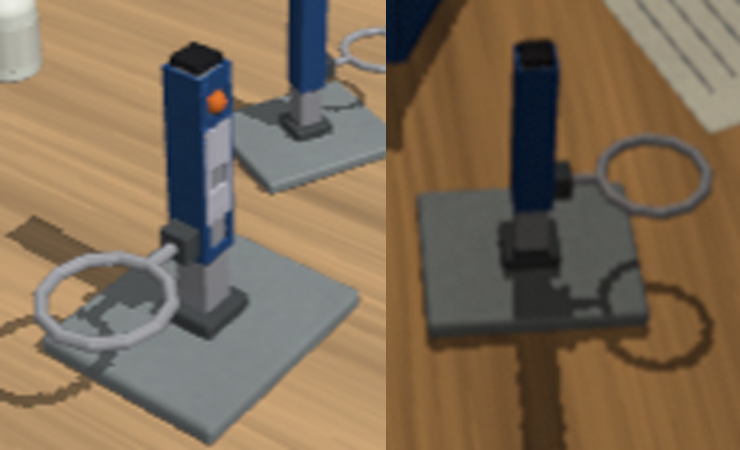

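The choice is confirmed: ring to +x, and the orange button on the +y face at crop (217,100). Now I'll move above it.

```bash
python3 -m jog '-0.039 0.0468 -0.01 0 0 -1.4 1;-0.078 0.0936 -0.02 0 0 -2.8 1;-0.117 0.140 -0.03 0 0 -4.2 1;-0.156 0.187 -0.04 0 0 -5.6 1;-0.195 0.234 -0.05 0 0 -7 1;-0.234 0.281 -0.06 0 0 -8.4 1;-0.273 0.328 -0.07 0 0 -9.8 1;-0.312 0.374 -0.08 0 0 -11.1 1'
python3 - <<'E'
from h import *
s=read_state();R=np.array(s['tcp_rot']);print(np.round(R,3).tolist(),R.T@(np.array([.591,.009,.30])-s['position']))
E
```

```text
time_s: 1.8
position: [0.4376, 0.2157, 0.3222]
tcp_rot: [[0.04, 0.999, 0.001], [0.999, -0.04, 0.0], [0.0, 0.001, -1.0]]
force: [0.5, 0.5, 0.3]
opening: 1.002
[[0.04, 0.999, 0.001], [0.999, -0.04, 0.0], [0.0, 0.001, -1.0]] [-0.2003336   0.16163033  0.02227609]
```

```bash
python3 -m jog '-0.04 0.032 0.004 0 0 0 1;-0.08 0.064 0.008 0 0 0 1;-0.12 0.096 0.012 0 0 0 1;-0.16 0.128 0.016 0 0 0 1;-0.2 0.1615 0.02 0 0 0 1;-0.2 0.1615 0.02 0 0 0 1;-0.2 0.1615 0.02 0 0 0 1'
python3 - <<'E'
from h import *
s=read_state()
p,d=capture('wrist');W=cloud('wrist',p,d);cv2.imwrite('pics/w1.png',p[:,:,::-1])
print(s['time_s'],s['position'],s['force'],np.round(s['tcp_rot'],4).tolist())
near=np.hypot(W[...,0]-.591,W[...,1]-.009)<.12
hsv=cv2.cvtColor(p,cv2.COLOR_RGB2HSV)
F=W[near&(abs(W[...,2]-.014)<.006)&(hsv[...,1]<70)]
if len(F):print(cv2.minAreaRect(F[:,:2].astype(np.float32)*1000))
T=W[(np.hypot(W[...,0]-.591,W[...,1]-.009)<.03)&(W[...,2]>.1)&(W[...,2]<.21)]
for lo in np.arange(.1,.205,.005):
    t=T[(T[:,2]>lo)&(T[:,2]<lo+.005)]
    if len(t)>5:print(round(lo,3),len(t),np.round(np.percentile(t[:,:2],[1,99],axis=0),4).tolist())
E
```

```text
time_s: 2.68
position: [0.5891, 0.0112, 0.3012]
tcp_rot: [[0.042, 0.999, -0.001], [0.999, -0.042, 0.001], [0.001, -0.001, -1.0]]
force: [-0.0, 0.5, -1.3]
opening: 1.0
2.675 [0.58905981 0.01115861 0.30120369] [-0.01512819  0.50430402 -1.26900325] [[0.0416, 0.9991, -0.0014], [0.9991, -0.0416, 0.0007], [0.0007, -0.0015, -1.0]]
((589.0380249023438, 9.17459487915039), (129.98460388183594, 149.1529541015625), 87.81393432617188)
0.1 28 [[0.5753, -0.0027], [0.5763, 0.0224]]
0.105 30 [[0.5751, -0.0034], [0.5763, 0.0222]]
0.11 31 [[0.5752, -0.0031], [0.5764, 0.023]]
0.115 33 [[0.5753, -0.003], [0.5764, 0.0228]]
0.12 29 [[0.5752, -0.0028], [0.5764, 0.0227]]
0.125 38 [[0.5752, -0.0025], [0.5764, 0.0224]]
0.13 48 [[0.5752, -0.0031], [0.5764, 0.023]]
0.135 41 [[0.5751, -0.0032], [0.5764, 0.0229]]
0.14 34 [[0.5752, -0.0027], [0.5763, 0.0219]]
0.145 40 [[0.5752, -0.0036], [0.5763, 0.0225]]
0.15 54 [[0.5751, -0.0029], [0.5764, 0.0223]]
0.155 44 [[0.5752, -0.0027], [0.5764, 0.0229]]
0.16 52 [[0.5752, -0.0025], [0.5765, 0.023]]
0.165 51 [[0.5751, -0.0034], [0.5765, 0.0225]]
0.17 92 [[0.5751, -0.0031], [0.5943, 0.0275]]
0.175 86 [[0.5752, -0.003], [0.5928, 0.0258]]
0.18 69 [[0.5752, -0.0029], [0.5764, 0.0229]]
0.185 218 [[0.5751, -0.0037], [0.6029, 0.0226]]
0.19 349 [[0.5754, -0.0042], [0.6027, 0.0226]]
0.195 914 [[0.5786, -0.0012], [0.5994, 0.02]]
```

View pics/w1.png

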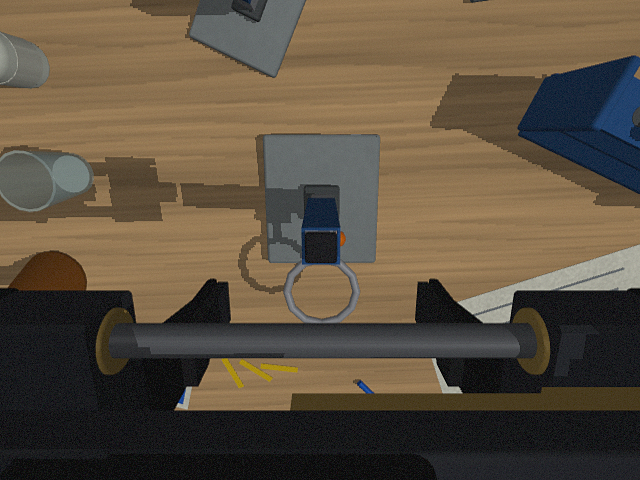

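The wrist view shows the cap at (321,247), with the button at (341,239) to its +y side. The tube centre measures (0.589, 0.0096), yaw about -2.2°. Next I descend to grip height.

```bash
python3 -m jog '-0.0016 0 0.04 0 0 0 1;-0.0016 0 0.08 0 0 0 1;-0.0016 0 0.11 0 0 0 0.9;-0.0016 0 0.125 0 0 0 0.8;-0.0016 0 0.131 0 0 0 0.7;-0.0016 0 0.131 0 0 0 0.6;-0.0016 0 0.131 0 0 0 0.55'
python3 - <<'E'
from h import *
s=read_state()
print(np.round(s['position'],4),np.round(s['force'],2),s['opening'],np.round(s['tcp_rot'],4).tolist())
p,d=capture('wrist');cv2.imwrite('pics/w2.png',p[:,:,::-1])
W=cloud('wrist',p,d)
T=W[(np.hypot(W[...,0]-.591,W[...,1]-.009)<.03)&(W[...,2]>.1)&(W[...,2]<.21)]
for lo in np.arange(.12,.205,.01):
    t=T[(T[:,2]>lo)&(T[:,2]<lo+.01)]
    if len(t)>5:print(round(lo,3),len(t),np.round(np.percentile(t[:,:2],[1,99],axis=0),4).tolist())
p,d=capture('scene');cv2.imwrite('pics/s2.png',cv2.resize(p[180:340,200:400,::-1],(800,600))[:600])
E
```

```text
time_s: 3.6
position: [0.5904, 0.0093, 0.1718]
tcp_rot: [[0.041, 0.999, 0.003], [0.999, -0.041, -0.0], [-0.0, 0.003, -1.0]]
force: [-0.2, 0.3, 0.1]
opening: 0.593
[0.5904 0.0093 0.1718] [-0.2   0.26  0.12] 0.5931192042029989 [[0.0409, 0.9992, 0.0026], [0.9992, -0.0409, -0.0005], [-0.0004, 0.0026, -1.0]]
0.12 305 [[0.5752, -0.0039], [0.5767, 0.0224]]
0.13 350 [[0.5751, -0.0038], [0.5766, 0.0224]]
0.14 411 [[0.5751, -0.004], [0.5768, 0.0225]]
0.15 729 [[0.5752, -0.0179], [0.5985, 0.0369]]
0.16 912 [[0.5751, -0.018], [0.5954, 0.037]]
0.17 1140 [[0.5752, -0.0182], [0.5899, 0.0369]]
0.18 1509 [[0.5752, -0.0181], [0.6015, 0.0368]]
0.19 1981 [[0.5755, -0.0178], [0.6019, 0.0347]]
0.2 884 [[0.587, -0.0207], [0.6003, 0.0389]]
```

View pics/w2.png

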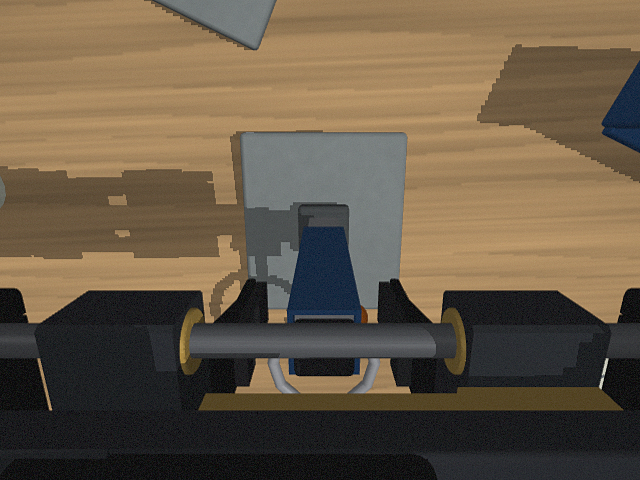

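View pics/s2.png

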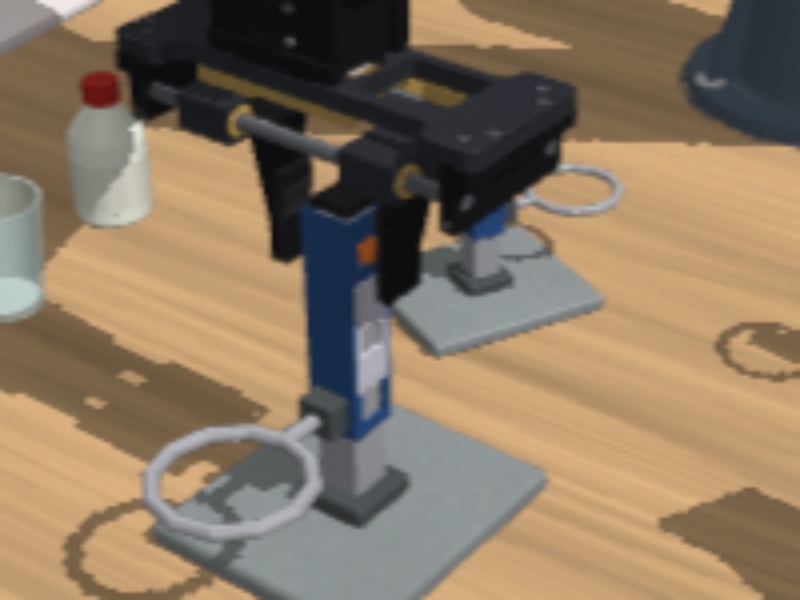

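Centring is good: the pads span y -0.018 to 0.037 and the tube -0.004 to 0.0225. I'll trim slightly and close.

```bash
python3 -m jog '0 -0.001 0.001 0 0 0 0.5;0 -0.001 0.001 0 0 0 0.42;0 -0.001 0.001 0 0 0 0.38;0 -0.001 0.001 0 0 0 0.35;0 -0.001 0.001 0 0 0 0.33'; python3 -m jog '0 0 0 0 0 0 0.3;0 0 0 0 0 0 0.2;0 0 0 0 0 0 0;0 0 0 0 0 0 0'
python3 - <<'E'
from h import *
s=read_state()
print(np.round(s['position'],4),np.round(s['force'],2),s['opening'],np.round(s['tcp_rot'],4).tolist())
E
```

```text
time_s: 4.32
position: [0.5886, 0.0096, 0.1696]
tcp_rot: [[0.041, 0.999, -0.0], [0.999, -0.041, 0.0], [0.0, -0.0, -1.0]]
force: [-0.1, 0.5, -0.2]
opening: 0.344
time_s: 4.82
position: [0.5886, 0.0098, 0.1695]
tcp_rot: [[0.041, 0.999, -0.0], [0.999, -0.041, 0.001], [0.001, -0.0, -1.0]]
force: [0.3, 4.1, 0.3]
opening: 0.307
[0.5886 0.0098 0.1695] [0.32 4.14 0.28] 0.30742346983643337 [[0.0412, 0.9992, -0.0001], [0.9992, -0.0412, 0.0008], [0.0008, -0.0001, -1.0]]
```

The button is flush (opening 26.7 mm). There's a 4 N side load, so I'll ease it off and start the pull.

```bash
python3 -m jog '0.0004 0 0 0 0 0 0;0.0004 0 0 0 0 0 0'; python3 -m jog '0 0 -0.001 0 0 0 0;0 0 -0.002 0 0 0 0;0 0 -0.003 0 0 0 0;0 0 -0.004 0 0 0 0'
```

```text
time_s: 5.08
position: [0.5886, 0.0098, 0.1695]
tcp_rot: [[0.041, 0.999, -0.0], [0.999, -0.041, 0.0], [0.0, -0.0, -1.0]]
force: [-0.2, 3.6, 0.8]
opening: 0.304
time_s: 5.58
position: [0.5885, 0.0099, 0.173]
tcp_rot: [[0.041, 0.999, -0.001], [0.999, -0.041, 0.0], [0.0, -0.001, -1.0]]
force: [3.3, 3.6, -9.9]
opening: 0.306
```

```bash
python3 -m jog '0.0004 0 -0.002 0 0 0 0;0.0004 0 -0.004 0 0 0 0;0.0004 0 -0.006 0 0 0 0;0.0004 0 -0.008 0 0 0 0;0.0004 0 -0.010 0 0 0 0;0.0004 0 -0.012 0 0 0 0;0.0004 0 -0.014 0 0 0 0;0.0004 0 -0.015 0 0 0 0'
python3 - <<'E'
from h import *
s=read_state();print(np.round(s['force'],1),np.round(s['moment'],2))
p,d=capture('scene');cv2.imwrite('pics/s3.png',cv2.resize(p[180:340,200:400,::-1],(800,600)))
W=cloud('scene',p,d)
n=np.hypot(W[...,0]-.59,W[...,1]-.01)<.13
hsv=cv2.cvtColor(p,cv2.COLOR_RGB2HSV)
print(cv2.minAreaRect(W[n&(abs(W[...,2]-.014)<.006)&(hsv[...,1]<70)][:,:2].astype(np.float32)*1000))
E
```

```text
time_s: 6.58
position: [0.5886, 0.0099, 0.1887]
tcp_rot: [[0.041, 0.999, -0.0], [0.999, -0.041, -0.001], [-0.001, -0.0, -1.0]]
force: [1.4, -1.3, -9.3]
opening: 0.302
[ 1.4 -1.3 -9.3] [ 0.11 -0.39  0.  ]
((591.3079833984375, 10.347015380859375), (131.2606964111328, 151.48085021972656), 87.38536071777344)
```

View pics/s3.png

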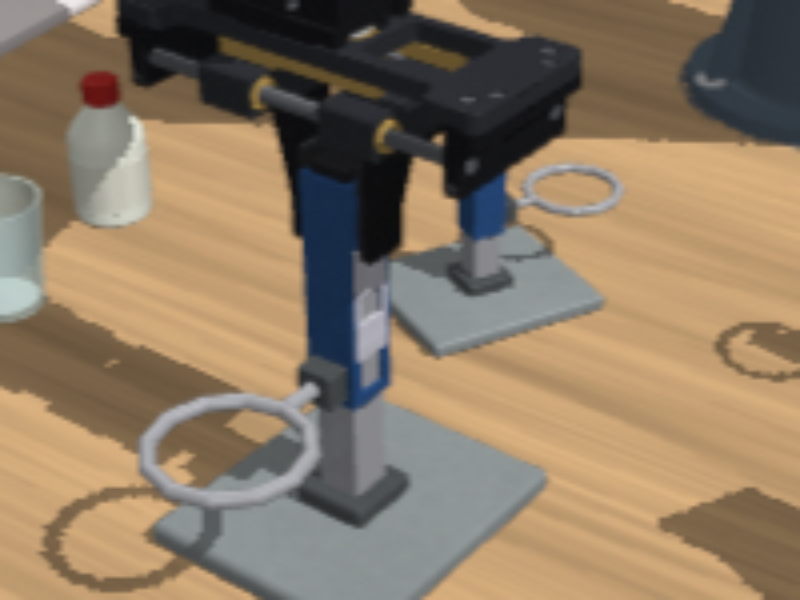

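The tube has risen about 19 mm, the foot is unmoved, and the load is 9.3 N. Continuing.

```bash
python3 -m jog '0 0 -0.002 0 0 0 0;0 0 -0.004 0 0 0 0;0 0 -0.006 0 0 0 0;0 0 -0.008 0 0 0 0;0 0 -0.010 0 0 0 0;0 0 -0.012 0 0 0 0;0 0 -0.014 0 0 0 0;0 0 -0.015 0 0 0 0'; python3 -m jog '0 0 -0.001 0 0 0 0;0 0 -0.002 0 0 0 0;0 0 -0.003 0 0 0 0;0 0 -0.004 0 0 0 0;0 0 -0.005 0 0 0 0'
```

```text
time_s: 7.62
position: [0.5886, 0.01, 0.2037]
tcp_rot: [[0.041, 0.999, -0.0], [0.999, -0.041, -0.0], [-0.0, -0.0, -1.0]]
force: [2.2, -3.4, -9.3]
opening: 0.312
time_s: 8.25
position: [0.5886, 0.0101, 0.2086]
tcp_rot: [[0.041, 0.999, -0.0], [0.999, -0.041, -0.0], [-0.0, -0.0, -1.0]]
force: [1.5, -3.5, -9.2]
opening: 0.307
```

```bash
python3 -m jog '0 0 -0.0005 0 0 0 0;0 0 -0.001 0 0 0 0;0 0 -0.0015 0 0 0 0;0 0 -0.002 0 0 0 0'
```

```text
time_s: 8.75
position: [0.5885, 0.0101, 0.2105]
tcp_rot: [[0.041, 0.999, -0.0], [0.999, -0.041, -0.0], [-0.0, -0.0, -1.0]]
force: [1.1, -4.7, -8.0]
opening: 0.305
```

```bash
python3 -m jog '-0.0003 0 -0.0005 0 0 0 0;-0.0003 0 -0.001 0 0 0 0'
python3 - <<'E'
from h import *
p,d=capture('scene');cv2.imwrite('pics/s4.png',cv2.resize(p[210:310,250:350,::-1],(600,600),interpolation=cv2.INTER_CUBIC))
E
```

```text
time_s: 9.0
position: [0.5885, 0.01, 0.2115]
tcp_rot: [[0.041, 0.999, -0.0], [0.999, -0.041, 0.0], [0.0, -0.0, -1.0]]
force: [0.9, -3.5, -9.6]
opening: 0.302
```

View pics/s4.png

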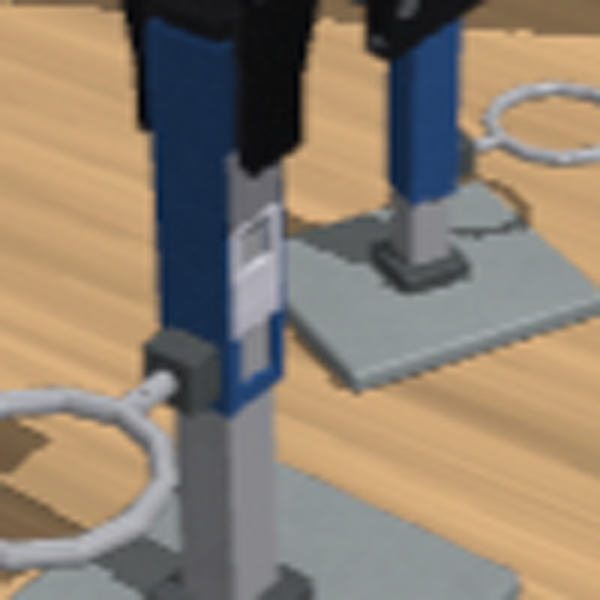

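Run:
```python
from h import *
c=camera_info('scene');f=240/np.tan(np.radians(c['vfov'])/2)
for z in (.11,.12,.13,.14,.15,.16,.17,.18,.19):
    q=np.array(c['R'])@np.array([.592,.0115+.0135,z])+c['t'];u=q[:2]/q[2]*f+[c['cx'],c['cy']]
    print(z,np.round((u-[250,210])*6))
```

```text
0.11 [260. 393.]
0.12 [260. 366.]
0.13 [259. 339.]
0.14 [259. 312.]
0.15 [258. 284.]
0.16 [258. 255.]
0.17 [257. 226.]
0.18 [256. 197.]
0.19 [256. 168.]
```

The hole shows at crop (258,238), which is z≈0.166, about 4 mm short of the button. I expect the click near a rise of 46 mm, so I'll use small steps.

```bash
python3 -m jog '-0.0002 0 -0.0005 0 0 0 0;-0.0002 0 -0.001 0 0 0 0'
```

```text
time_s: 9.3
position: [0.5886, 0.0099, 0.2126]
tcp_rot: [[0.041, 0.999, -0.0], [0.999, -0.041, 0.0], [0.0, -0.0, -1.0]]
force: [0.8, -2.3, -8.6]
opening: 0.311
```

```bash
python3 -m jog '0 0 -0.0003 0 0 0 0;0 0 -0.0006 0 0 0 0'
```

```text
time_s: 9.55
position: [0.5886, 0.0099, 0.2132]
tcp_rot: [[0.041, 0.999, -0.0], [0.999, -0.041, 0.0], [0.0, -0.0, -1.0]]
force: [0.5, -2.6, -8.5]
opening: 0.307
```

```bash
python3 -m jog '0 0 -0.0002 0 0 0 0;0 0 -0.0004 0 0 0 0'
```

```text
time_s: 9.8
position: [0.5886, 0.0099, 0.2136]
tcp_rot: [[0.041, 0.999, -0.0], [0.999, -0.041, 0.0], [0.0, -0.0, -1.0]]
force: [1.2, -1.7, -8.5]
opening: 0.311
```

```bash
python3 -m jog '0 0 -0.0002 0 0 0 0;0 0 -0.0004 0 0 0 0'
```

```text
time_s: 10.05
position: [0.5886, 0.0099, 0.214]
tcp_rot: [[0.041, 0.999, -0.0], [0.999, -0.041, 0.0], [0.0, -0.0, -1.0]]
force: [1.3, -1.6, -9.0]
opening: 0.309
```

```bash
python3 -m jog '0 0 -0.0002 0 0 0 0;0 0 -0.0004 0 0 0 0'
```

```text
time_s: 10.3
position: [0.5886, 0.0099, 0.2144]
tcp_rot: [[0.041, 0.999, -0.0], [0.999, -0.041, 0.0], [0.0, -0.0, -1.0]]
force: [0.8, -0.1, -8.6]
opening: 0.31
```

```bash
python3 -m jog '0 0 -0.0002 0 0 0 0;0 0 -0.0004 0 0 0 0'
```

```text
time_s: 10.55
position: [0.5886, 0.0099, 0.2148]
tcp_rot: [[0.041, 0.999, -0.0], [0.999, -0.041, 0.0], [0.0, -0.0, -1.0]]
force: [1.1, 0.6, -7.8]
opening: 0.306
```

```bash
python3 -m jog '0 0 -0.0002 0 0 0 0;0 0 -0.0004 0 0 0 0'
```

```text
time_s: 10.8
position: [0.5886, 0.0099, 0.2153]
tcp_rot: [[0.041, 0.999, -0.0], [0.999, -0.041, 0.0], [0.0, -0.0, -1.0]]
force: [0.1, 0.9, -7.0]
opening: 0.305
```

```bash
python3 -m jog '0 0 -0.0002 0 0 0 0;0 0 -0.0004 0 0 0 0'
python3 - <<'E'
from h import *
p,d=capture('scene');cv2.imwrite('pics/s5.png',cv2.resize(p[210:310,250:350,::-1],(600,600),interpolation=cv2.INTER_CUBIC))
E
```

```text
time_s: 11.05
position: [0.5885, 0.0099, 0.2156]
tcp_rot: [[0.041, 0.999, -0.0], [0.999, -0.041, 0.0], [0.0, -0.0, -1.0]]
force: [0.1, 2.4, -8.7]
opening: 0.309
```

View pics/s5.png

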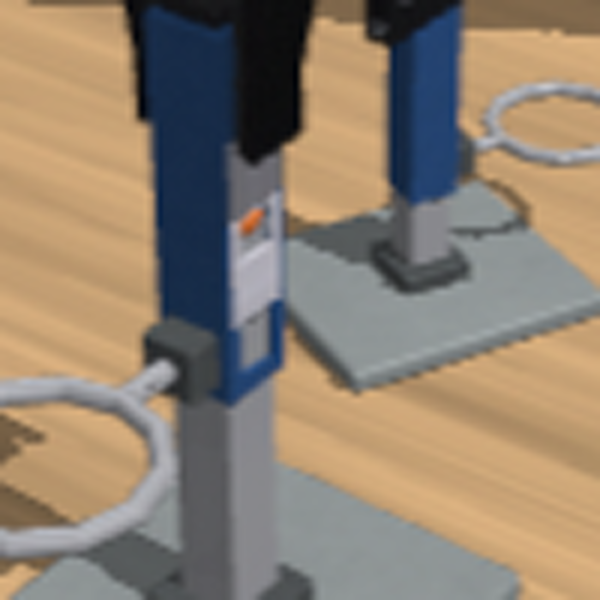

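The orange tip is emerging in the hole at (252,220). It isn't fully out yet, so I'll go on in finer steps.

```bash
python3 -m jog '-0.0001 0 -0.0002 0 0 0 0;-0.0001 0 -0.0004 0 0 0 0'
```

```text
time_s: 11.35
position: [0.5886, 0.0098, 0.2158]
tcp_rot: [[0.041, 0.999, -0.0], [0.999, -0.041, 0.001], [0.001, -0.0, -1.0]]
force: [0.4, 1.1, -8.0]
opening: 0.308
```

```bash
python3 -m jog '0 0 -0.0002 0 0 0 0;0 0 -0.0004 0 0 0 0'
python3 - <<'E'
from h import *
p,d=capture('scene');cv2.imwrite('pics/s6.png',cv2.resize(p[230:270,270:310,::-1],(480,480),interpolation=cv2.INTER_CUBIC))
print(read_state()['force'])
E
```

```text
time_s: 11.6
position: [0.5886, 0.0098, 0.2163]
tcp_rot: [[0.041, 0.999, -0.0], [0.999, -0.041, 0.0], [0.0, -0.0, -1.0]]
force: [0.1, 3.0, -8.1]
opening: 0.305
[ 0.21716344  1.97239712 -8.58764275]
```

View pics/s6.png

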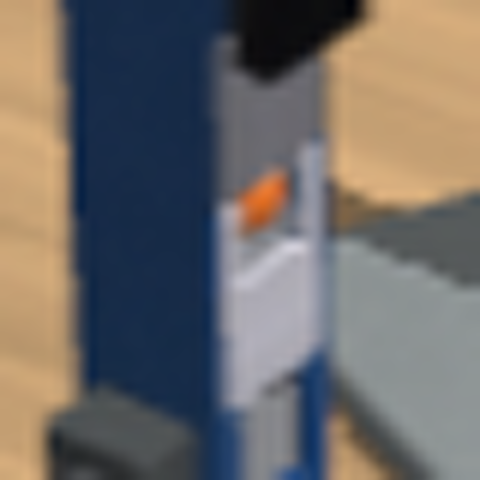

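About half the button shows below the hole's top edge. Continuing.

```bash
python3 -m jog '0 0 -0.0002 0 0 0 0;0 0 -0.0004 0 0 0 0'
```

```text
time_s: 11.9
position: [0.5886, 0.0098, 0.2167]
tcp_rot: [[0.041, 0.999, -0.0], [0.999, -0.041, 0.0], [0.0, -0.0, -1.0]]
force: [1.3, 4.1, -8.5]
opening: 0.31
```

```bash
python3 -m jog '0.0002 0 -0.0002 0 0 0 0;0.0002 0 -0.0004 0 0 0 0'
```

```text
time_s: 12.15
position: [0.5886, 0.0098, 0.2172]
tcp_rot: [[0.041, 0.999, -0.0], [0.999, -0.041, 0.0], [0.0, -0.0, -1.0]]
force: [0.5, 2.5, -7.0]
opening: 0.308
```

```bash
python3 -m jog '0 0 -0.0002 0 0 0 0;0 0 -0.0004 0 0 0 0'
```

```text
time_s: 12.4
position: [0.5886, 0.0099, 0.2176]
tcp_rot: [[0.041, 0.999, -0.0], [0.999, -0.041, 0.0], [0.0, -0.0, -1.0]]
force: [-0.1, 3.4, -7.3]
opening: 0.307
```

```bash
python3 -m jog '0 0 -0.0002 0 0 0 0;0 0 -0.0004 0 0 0 0'
```

```text
time_s: 12.65
position: [0.5886, 0.0098, 0.2179]
tcp_rot: [[0.041, 0.999, -0.0], [0.999, -0.041, 0.0], [0.0, -0.0, -1.0]]
force: [0.4, 3.3, -8.1]
opening: 0.307
```

```bash
python3 -m jog '0 0 -0.0002 0 0 0 0;0 0 -0.0004 0 0 0 0'
python3 - <<'E'
from h import *
p,d=capture('scene');cv2.imwrite('pics/s7.png',cv2.resize(p[230:270,270:310,::-1],(480,480),interpolation=cv2.INTER_CUBIC))
print(read_state()['force'])
E
```

```text
time_s: 12.9
position: [0.5885, 0.0099, 0.2182]
tcp_rot: [[0.041, 0.999, -0.0], [0.999, -0.041, 0.0], [0.0, -0.0, -1.0]]
force: [0.5, 3.1, -8.6]
opening: 0.308
[ 0.98480551  3.06916491 -8.31708857]
```

View pics/s7.png

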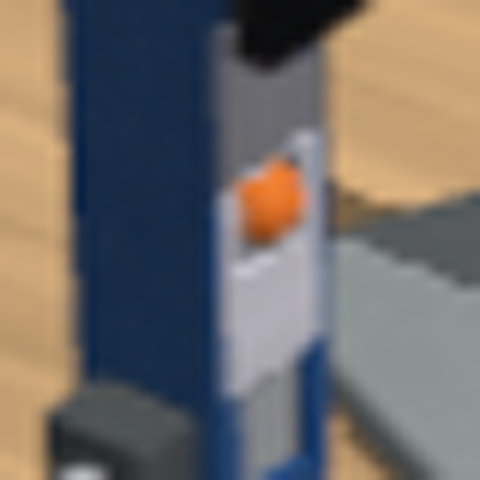

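The whole round button now shows in the hole at (272,203), so it has popped. I'll check the load jump with tiny steps.

```bash
python3 -m jog '0 0 -0.0002 0 0 0 0;0 0 -0.0003 0 0 0 0'
```

```text
time_s: 13.2
position: [0.5886, 0.0098, 0.2186]
tcp_rot: [[0.041, 0.999, -0.0], [0.999, -0.041, 0.0], [0.0, -0.0, -1.0]]
force: [0.7, 4.0, -8.7]
opening: 0.307
```

```bash
python3 -m jog '0 0 -0.0002 0 0 0 0;0 0 -0.0003 0 0 0 0'
```

```text
time_s: 13.45
position: [0.5886, 0.0098, 0.2189]
tcp_rot: [[0.041, 0.999, -0.0], [0.999, -0.041, 0.0], [0.0, -0.0, -1.0]]
force: [0.7, 3.7, -9.8]
opening: 0.306
```

```bash
python3 -m jog '0 0 -0.0002 0 0 0 0;0 0 -0.0003 0 0 0 0'
```

```text
time_s: 13.7
position: [0.5886, 0.0098, 0.2192]
tcp_rot: [[0.041, 0.999, -0.0], [0.999, -0.041, 0.0], [0.0, -0.0, -1.0]]
force: [0.4, 4.0, -8.6]
opening: 0.309
```

```bash
python3 -m jog '0 0 -0.0002 0 0 0 0;0 0 -0.0002 0 0 0 0'
python3 - <<'E'
from h import *
p,d=capture('scene');cv2.imwrite('pics/s8.png',cv2.resize(p[230:270,270:310,::-1],(480,480),interpolation=cv2.INTER_CUBIC))
print(read_state()['force'])
E
```

```text
time_s: 13.95
position: [0.5886, 0.0098, 0.2195]
tcp_rot: [[0.041, 0.999, -0.0], [0.999, -0.041, 0.0], [0.0, -0.0, -1.0]]
force: [-0.3, 3.6, -8.3]
opening: 0.303
[-0.48778661  3.65138827 -8.89653073]
```

View pics/s8.png

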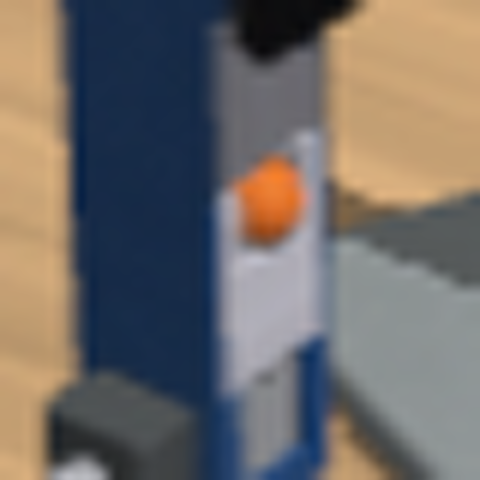

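```bash
python3 -m jog '0 0 -0.0002 0 0 0 0;0 0 -0.0003 0 0 0 0'
```

```text
time_s: 14.25
position: [0.5886, 0.0098, 0.2198]
tcp_rot: [[0.041, 0.999, -0.0], [0.999, -0.041, 0.0], [0.0, -0.0, -1.0]]
force: [-0.5, 3.6, -9.0]
opening: 0.303
```

```bash
python3 -m jog '0 0 -0.0002 0 0 0 0;0 0 -0.0003 0 0 0 0'
```

```text
time_s: 14.5
position: [0.5886, 0.0098, 0.22]
tcp_rot: [[0.041, 0.999, -0.0], [0.999, -0.041, 0.0], [0.0, -0.0, -1.0]]
force: [0.0, 3.2, -9.0]
opening: 0.306
```

```bash
python3 -m jog '0 0 -0.0002 0 0 0 0;0 0 -0.0003 0 0 0 0'
```

```text
time_s: 14.75
position: [0.5886, 0.0098, 0.2202]
tcp_rot: [[0.041, 0.999, -0.0], [0.999, -0.041, 0.0], [0.0, -0.0, -1.0]]
force: [0.0, 4.2, -9.5]
opening: 0.306
```

```bash
python3 -m jog '0 0 -0.0002 0 0 0 0;0 0 -0.0003 0 0 0 0'
```

```text
time_s: 15.0
position: [0.5886, 0.0098, 0.2204]
tcp_rot: [[0.041, 0.999, -0.0], [0.999, -0.041, 0.0], [0.0, -0.0, -1.0]]
force: [1.2, 4.0, -11.0]
opening: 0.306
```

Load is starting to climb. One more small step, then a close look.

```bash
python3 -m jog '0 0 -0.0001 0 0 0 0;0 0 -0.0002 0 0 0 0'
python3 - <<'E'
from h import *
p,d=capture('scene');cv2.imwrite('pics/s9.png',cv2.resize(p[230:270,270:310,::-1],(480,480),interpolation=cv2.INTER_CUBIC))
print(read_state()['force'])
E
```

```text
time_s: 15.25
position: [0.5886, 0.0098, 0.2205]
tcp_rot: [[0.041, 0.999, -0.0], [0.999, -0.041, 0.0], [0.0, -0.0, -1.0]]
force: [1.5, 4.7, -13.1]
opening: 0.311
[  1.60654176   3.78576409 -13.02304619]
```

View pics/s9.png

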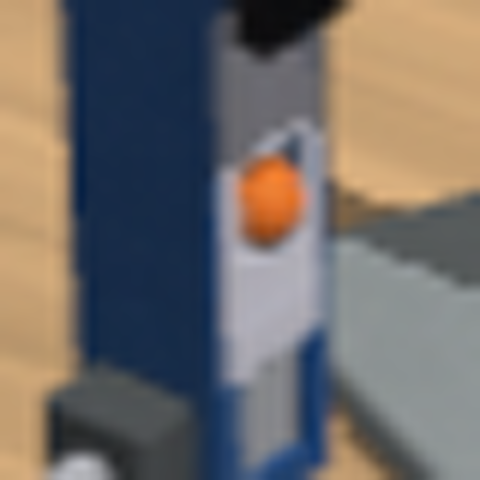

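The load jumped to 13 N, above the sliding range, and the button is fully out in the hole. It's locked at a rise of about 50 mm. I'll unload, release, rise and close the fingers.

```bash
python3 -m jog '0.0002 0 0.0002 0 0 0 0;0.0002 0 0.0004 0 0 0 0;0.0002 0 0.0004 0 0 0 0.35;0.0002 0 0.0004 0 0 0 0.45;0.0002 0 0.0004 0 0 0 0.6;0.0002 0 0.0004 0 0 0 0.7;0.0002 0 0.0004 0 0 0 0.7'; python3 -m jog '0 0 -0.015 0 0 0 0.7;0 0 -0.04 0 0 0 0.7;0 0 -0.065 0 0 0 0.7;0 0 -0.08 0 0 0 0.7;0 0 -0.08 0 0 0 0.3;0 0 -0.08 0 0 0 0;0 0 -0.08 0 0 0 0;0 0 -0.08 0 0 0 0'
python3 - <<'E'
from h import *
s=read_state()
p,d=capture('wrist');cv2.imwrite('pics/w10.png',p[:,:,::-1]);W=cloud('wrist',p,d)
print(s['time_s'],np.round(s['position'],4),np.round(s['force'],2),s['opening'])
n=np.hypot(W[...,0]-.59,W[...,1]-.01)<.03
for lo in np.arange(.2,.27,.01):
    t=W[n&(W[...,2]>lo)&(W[...,2]<lo+.01)]
    if len(t)>5:print(round(lo,3),len(t),np.round(np.percentile(t,[1,99],axis=0),4).tolist())
p,d=capture('scene');cv2.imwrite('pics/s10.png',cv2.resize(p[180:340,200:400,::-1],(800,600)))
W=cloud('scene',p,d)
n=np.hypot(W[...,0]-.59,W[...,1]-.01)<.03
t=W[n&(W[...,2]>.235)&(W[...,2]<.26)];print('scene top',len(t),np.median(t,axis=0),np.percentile(t[:,2],[10,50,90]))
n=np.hypot(W[...,0]-.59,W[...,1]-.01)<.13
hsv=cv2.cvtColor(p,cv2.COLOR_RGB2HSV)
print(cv2.minAreaRect(W[n&(abs(W[...,2]-.014)<.006)&(hsv[...,1]<70)][:,:2].astype(np.float32)*1000))
E
```

```text
time_s: 16.18
position: [0.5888, 0.0098, 0.2207]
tcp_rot: [[0.041, 0.999, 0.001], [0.999, -0.041, -0.0], [-0.0, 0.001, -1.0]]
force: [-0.4, -0.9, 0.1]
opening: 0.669
time_s: 17.18
position: [0.5883, 0.01, 0.2996]
tcp_rot: [[0.041, 0.999, -0.002], [0.999, -0.041, 0.0], [0.0, -0.002, -1.0]]
force: [-0.5, -1.1, 0.3]
opening: 0.331
17.175 [0.5883 0.01   0.2996] [-0.54 -1.1   0.27] 0.33077198011824654
0.2 165 [[0.5754, -0.0039, 0.2002], [0.59, 0.0224, 0.21]]
0.21 188 [[0.5754, -0.004, 0.2101], [0.5881, 0.0224, 0.2199]]
0.22 219 [[0.5753, -0.0039, 0.2201], [0.5829, 0.0225, 0.2298]]
0.23 274 [[0.5754, -0.0039, 0.2301], [0.601, 0.0224, 0.2398]]
0.24 2020 [[0.5759, -0.0046, 0.2403], [0.6027, 0.0222, 0.2486]]
scene top 230 [0.59731067 0.01484644 0.24325925] [0.23690246 0.24325925 0.24831419]
((591.43798828125, 10.595443725585938), (130.5038604736328, 151.2463836669922), 87.63479614257812)
```

View pics/s10.png

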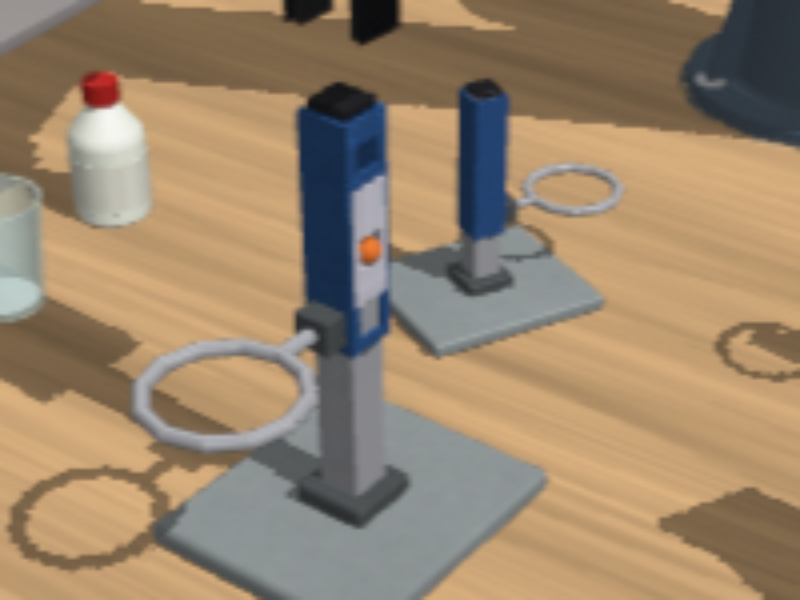

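View pics/w10.png

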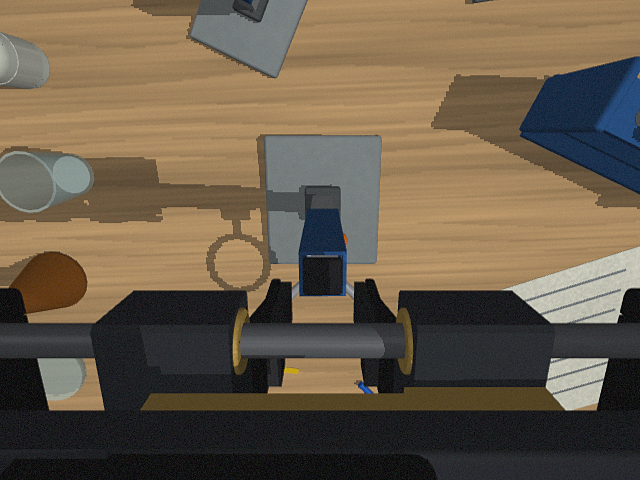

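The stand is locked with its foot in place: button at (370,250) in the lower hole, upper hole empty at (370,152). Next I close the fingers fully and press on the cap.

```bash
python3 -m jog '0 0 0 0 0 0 0;0 0 0 0 0 0 0;0 0 0.01 0 0 0 0;0 0 0.02 0 0 0 0;0 0 0.026 0 0 0 0;0 0 0.029 0 0 0 0;0 0 0.029 0 0 0 0'
```

```text
time_s: 18.15
position: [0.5886, 0.01, 0.2712]
tcp_rot: [[0.041, 0.999, -0.0], [0.999, -0.041, 0.0], [0.0, -0.0, -1.0]]
force: [1.0, 0.2, -0.3]
opening: 0.007
```

```bash
python3 -m jog '0 0 0.001 0 0 0 0;0 0 0.002 0 0 0 0;0 0 0.003 0 0 0 0;0 0 0.003 0 0 0 0'
```

```text
time_s: 18.65
position: [0.5886, 0.01, 0.2684]
tcp_rot: [[0.041, 0.999, -0.0], [0.999, -0.041, 0.0], [0.0, -0.0, -1.0]]
force: [-0.3, -0.6, 0.1]
opening: 0.005
```

```bash
python3 -m jog '0 0 0.0005 0 0 0 0;0 0 0.001 0 0 0 0;0 0 0.0015 0 0 0 0'
```

```text
time_s: 19.02
position: [0.5886, 0.01, 0.2669]
tcp_rot: [[0.041, 0.999, 0.0], [0.999, -0.041, -0.0], [-0.0, 0.0, -1.0]]
force: [-0.8, 0.3, 0.5]
opening: 0.007
```

```bash
python3 -m jog '0 0 0.0003 0 0 0 0;0 0 0.0006 0 0 0 0'
```

```text
time_s: 19.27
position: [0.5887, 0.01, 0.2663]
tcp_rot: [[0.041, 0.999, 0.0], [0.999, -0.041, -0.0], [-0.0, 0.0, -1.0]]
force: [-0.0, 0.4, -0.2]
opening: 0.007
```

```bash
python3 -m jog '0 0 0.0003 0 0 0 0;0 0 0.0006 0 0 0 0'
```

```text
time_s: 19.52
position: [0.5886, 0.01, 0.2661]
tcp_rot: [[0.041, 0.999, 0.0], [0.999, -0.041, -0.0], [-0.0, 0.0, -1.0]]
force: [-0.9, 0.1, 2.1]
opening: 0.007
```

Contact.

```bash
python3 -m jog '0 0 0.0002 0 0 0 0;0 0 0.0004 0 0 0 0'
```

```text
time_s: 19.77
position: [0.5887, 0.0099, 0.2657]
tcp_rot: [[0.041, 0.999, 0.0], [0.999, -0.041, -0.0], [-0.0, 0.0, -1.0]]
force: [-0.7, 0.4, 3.9]
opening: -0.002
```

```bash
python3 -m jog '0 0 0.0002 0 0 0 0;0 0 0.0004 0 0 0 0'
```

```text
time_s: 20.02
position: [0.5886, 0.01, 0.2651]
tcp_rot: [[0.041, 0.999, 0.0], [0.999, -0.041, -0.0], [-0.0, 0.0, -1.0]]
force: [-1.3, 0.5, 4.0]
opening: 0.006
```

```bash
python3 -m jog '0 0 0.0002 0 0 0 0;0 0 0.0004 0 0 0 0'
```

```text
time_s: 20.27
position: [0.5886, 0.01, 0.2646]
tcp_rot: [[0.041, 0.999, 0.0], [0.999, -0.041, 0.0], [0.0, 0.0, -1.0]]
force: [-1.4, -0.1, 4.6]
opening: 0.004
```

```bash
python3 -m jog '0 0 0.0002 0 0 0 0;0 0 0.0004 0 0 0 0'
```

```text
time_s: 20.52
position: [0.5887, 0.01, 0.2641]
tcp_rot: [[0.041, 0.999, 0.0], [0.999, -0.041, -0.0], [-0.0, 0.0, -1.0]]
force: [-0.8, -0.8, 2.8]
opening: 0.008
```

```bash
python3 -m jog '0 0 0.0002 0 0 0 0;0 0 0.0004 0 0 0 0'
python3 - <<'E'
from h import *
p,d=capture('scene');cv2.imwrite('pics/s11.png',cv2.resize(p[230:270,270:310,::-1],(480,480),interpolation=cv2.INTER_CUBIC))
print(read_state()['force'])
E
```

```text
time_s: 20.78
position: [0.5887, 0.01, 0.2638]
tcp_rot: [[0.041, 0.999, 0.0], [0.999, -0.041, -0.0], [-0.0, 0.0, -1.0]]
force: [-1.5, -0.5, 4.3]
opening: 0.002
[-1.13067021  0.88900779  4.18446078]
```

View pics/s11.png

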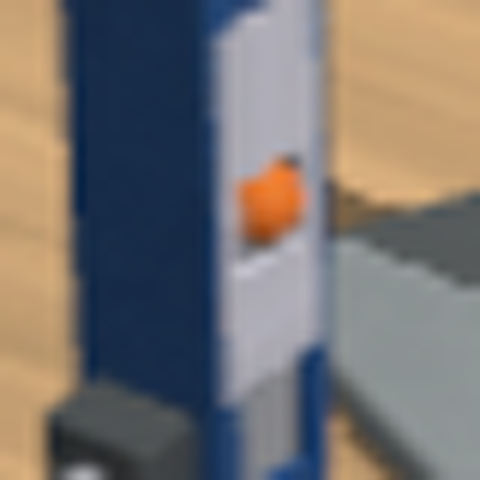

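The button is still out, nearing the hole's upper edge at (270,165). The tube is only taking up its play, so I'll continue.

```bash
python3 -m jog '0 0 0.0002 0 0 0 0;0 0 0.0003 0 0 0 0'
```

```text
time_s: 21.08
position: [0.5887, 0.01, 0.2636]
tcp_rot: [[0.041, 0.999, 0.0], [0.999, -0.041, -0.0], [-0.0, 0.0, -1.0]]
force: [-1.5, 0.2, 5.0]
opening: 0.002
```

```bash
python3 -m jog '0 0 0.0002 0 0 0 0;0 0 0.0003 0 0 0 0'
```

```text
time_s: 21.32
position: [0.5887, 0.0099, 0.2635]
tcp_rot: [[0.041, 0.999, 0.0], [0.999, -0.041, -0.0], [-0.0, 0.0, -1.0]]
force: [-1.7, 0.2, 6.6]
opening: 0.004
```

```bash
python3 -m jog '0 0 0.0002 0 0 0 0;0 0 0.0003 0 0 0 0;0 0 0.0003 0 0 0 0'
```

```text
time_s: 21.7
position: [0.5887, 0.01, 0.2634]
tcp_rot: [[0.041, 0.999, 0.0], [0.999, -0.041, -0.0], [-0.0, 0.0, -1.0]]
force: [-0.9, 0.7, 6.8]
opening: 0.004
```

```bash
python3 -m jog '0 0 0.0002 0 0 0 0;0 0 0.0004 0 0 0 0;0 0 0.0004 0 0 0 0'
```

```text
time_s: 22.08
position: [0.5887, 0.01, 0.2633]
tcp_rot: [[0.041, 0.999, 0.001], [0.999, -0.041, -0.0], [-0.0, 0.001, -1.0]]
force: [-2.4, -0.0, 7.0]
opening: 0.004
```

```bash
python3 -m jog '0 0 0.0003 0 0 0 0;0 0 0.0006 0 0 0 0;0 0 0.0006 0 0 0 0'
```

```text
time_s: 22.45
position: [0.5887, 0.01, 0.2631]
tcp_rot: [[0.041, 0.999, 0.001], [0.999, -0.041, -0.0], [-0.0, 0.001, -1.0]]
force: [-2.8, 0.4, 10.2]
opening: 0.004
```

Now to about 12 N, then hold for over a second.

```bash
python3 -m jog '0 0 0.0003 0 0 0 0;0 0 0.0004 0 0 0 0;0 0 0.0004 0 0 0 0;0 0 0.0004 0 0 0 0;0 0 0.0004 0 0 0 0;0 0 0.0004 0 0 0 0;0 0 0.0004 0 0 0 0;0 0 0.0004 0 0 0 0'
```

```text
time_s: 23.45
position: [0.5887, 0.01, 0.263]
tcp_rot: [[0.041, 0.999, 0.001], [0.999, -0.041, -0.0], [-0.0, 0.001, -1.0]]
force: [-2.8, 0.8, 11.1]
opening: 0.008
```

```bash
python3 -m jog '0 0 0 0 0 0 0;0 0 0 0 0 0 0;0 0 0 0 0 0 0;0 0 0 0 0 0 0;0 0 0 0 0 0 0;0 0 0 0 0 0 0;0 0 0 0 0 0 0;0 0 0 0 0 0 0'
```

```text
time_s: 24.45
position: [0.5887, 0.01, 0.263]
tcp_rot: [[0.041, 0.999, 0.001], [0.999, -0.041, -0.0], [-0.0, 0.001, -1.0]]
force: [-3.4, 0.6, 10.3]
opening: 0.006
```

It held 2 s at 10–11 N without sinking. I'll add a small margin, hold again, then retreat.

```bash
python3 -m jog '0 0 0.0003 0 0 0 0;0 0 0.0006 0 0 0 0;0 0 0.0006 0 0 0 0;0 0 0.0006 0 0 0 0;0 0 0.0006 0 0 0 0;0 0 0.0006 0 0 0 0;0 0 0.0006 0 0 0 0;0 0 0.0006 0 0 0 0'
```

```text
time_s: 25.45
position: [0.5887, 0.01, 0.2628]
tcp_rot: [[0.041, 0.999, 0.001], [0.999, -0.041, -0.0], [-0.0, 0.001, -1.0]]
force: [-4.6, 0.3, 13.0]
opening: 0.006
```

```bash
python3 -m jog '0 0 0 0 0 0 0;0 0 0 0 0 0 0;0 0 0 0 0 0 0;0 0 0 0 0 0 0'; python3 -m jog '0 0 -0.001 0 0 0 0;0 0 -0.003 0 0 0 0;0 0 -0.01 0 0 0 0;0 0 -0.03 0 0 0 0;0 0 -0.06 0 0 0 0;0 -0.03 -0.09 0 0 0 0;0 -0.07 -0.1 0 0 0 0;0 -0.07 -0.1 0 0 0 0'
python3 - <<'E'
from h import *
s=read_state();print(s['position'],s['force'])
p,d=capture('scene');cv2.imwrite('pics/s12.png',cv2.resize(p[150:390,150:470,::-1],(800,600)))
W=cloud('scene',p,d)
n=np.hypot(W[...,0]-.59,W[...,1]-.01)<.13
hsv=cv2.cvtColor(p,cv2.COLOR_RGB2HSV)
print(cv2.minAreaRect(W[n&(abs(W[...,2]-.014)<.006)&(hsv[...,1]<70)][:,:2].astype(np.float32)*1000))
n=np.hypot(W[...,0]-.59,W[...,1]-.01)<.03
print('top',np.nanpercentile(W[...,2][n&(W[...,2]<.27)],99))
for l in("rack","beaker","flask","reagent"):
    for r in spot_in(l,"scene")[:1]:print(l,round(r['score'],2),np.round(r['centre'],3))
E
```

```text
time_s: 25.95
position: [0.5887, 0.01, 0.2629]
tcp_rot: [[0.041, 0.999, 0.001], [0.999, -0.041, -0.0], [-0.0, 0.001, -1.0]]
force: [-3.9, 0.8, 13.2]
opening: 0.006
time_s: 26.95
position: [0.5168, 0.0133, 0.3619]
tcp_rot: [[0.041, 0.999, 0.001], [0.999, -0.041, -0.0], [-0.0, 0.001, -1.0]]
force: [0.1, -0.2, -1.0]
opening: 0.009
[0.51679554 0.01326571 0.3619443 ] [ 0.11025359 -0.16154532 -1.04731492]
((590.9457397460938, 10.268001556396484), (131.81967163085938, 152.29344177246094), 87.38145446777344)
top 0.2448779205469109
rack 0.78 [0.559 0.368 0.058]
beaker 0.55 [ 0.557 -0.261  0.056]
flask 0.64 [ 0.684 -0.304  0.037]
reagent 0.9 [ 0.442 -0.29   0.049]
```

View pics/s12.png

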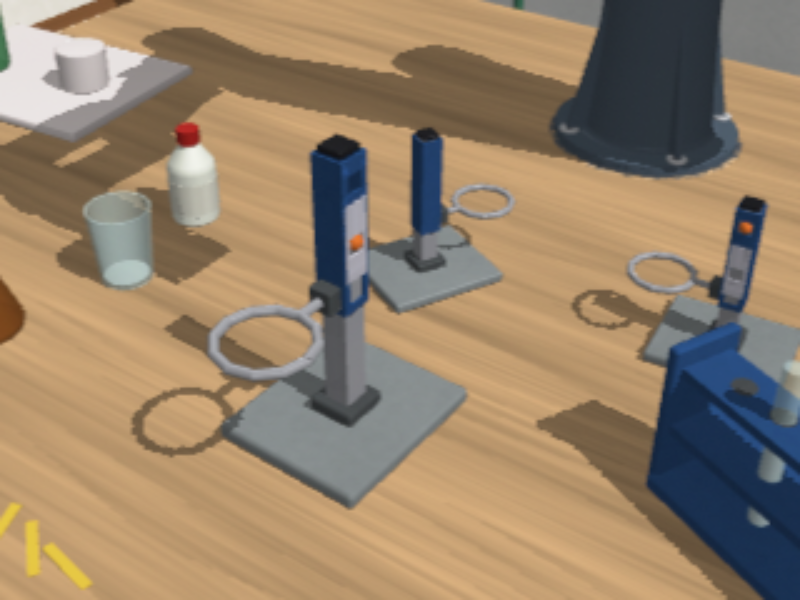

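The button is out in the lower hole at (357,242), the foot is in place, the bystanders are unmoved and the hand is clear. Handing in.

```bash
python3 -c "
from rig import *
print(hand_in())"
```

```text
the job is handed in; nothing more can be done
None
```

The tube of the largest stand is raised by one hole and locked. I handed the job in at about 27 s of the 69 s allowed.

- **Raising the tube:** I pinched it across the button and pulled straight up at 8–10 N. The button came out fully in the next hole. I pulled on until the load jumped to 13 N at a rise of about 50 mm, which is below the roughly 22 N that would lift the stand, then let go.
- **Pressing the cap:** The first press took the tube down about 2.5 mm before it met the lock, more than the 1 mm of play stated for a hole. After that it held 10–11 N for about 2 s and 13 N for another 1.5 s. It sank no more than 0.2 mm in that time.
- **Last checks:** The button is still out in the new hole. The foot's measured position agrees with the start to within about 1 mm, and the rack, beaker and flask show no movement beyond about 4 mm of detector noise. The reagent bottle looks unmoved in the pictures, but it was not spotted by the same camera at the start, so I have no matching number for it. The hand is clear and touches nothing. No check failed.

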